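# Slide the side core home in the mould and lock it

### The arm

A 6-joint arm with a two-finger parallel gripper is mounted at the origin on the work surface. World frame = base frame: x ahead of the robot, y to its left, z up, the work surface at z = 0. Lengths are in m, angles in rad, forces in N, time in s.
With the tool pointing down it reaches from about 0.325 to 0.85 m from the base axis. Payload 15.5 kg.
Tool frame: the origin (TCP) lies between the finger pads; the fingertips stand 14 mm ahead of it and the grasp point (between the pads) lies 5 mm behind it; z points along the fingers, y is the line along which they close (so a half turn about z gives the same grasp; the last joint's range is limited). The gripper opens to 91 mm and grips with 3 to 60 N. Pads are 32 mm wide; open, the fingers measure 118 mm over their backs; the gripper's body (76 mm by 178 mm) begins 60 mm behind the grasp point.
Start: joints at [1.101, 0.494, 1.345, -0, 1.302, -0.096], TCP at [0.228, 0.582, 0.228] pointing down, gripper open.
Joint ranges: [-2.91, 2.91], [-0.82, 2.16], [0.22, 2.67], [-1.22, 4.37], [0.12, 2.79], [-3.08, 3.08]. Speed limits (rad/s): [1.89, 1.89, 2.57, 3.01, 3.01, 3.01].

### API

Orientations are given as a unit quaternion [w, x, y, z].
In Python, from bench import sensors, imaging, order gives the robot as it stands.
- The arm moves only by the tool apply_moves, never from a script. Its arguments are lists of equal length, an entry for each row: "translation": the shift along the tool's x, y, z in cm, a list of three; "angular": the turn, a rotation vector about the tool's x, y, z in degrees, a list of three; "gripper": the finger opening in cm, from 0 to 9.12. In form: {"translation": [[dx, dy, dz], ...], "angular": [[wx, wy, wz], ...], "gripper": [gripper, ...]}. A call has 1 to 20 rows; each row shifts and turns the commanded pose from where the row before left it, along the tool's axes as they then stand; what a row does not reach is not made up. A row lasts 1/10 s, in which the tool goes at most 50 mm and 8.59 degrees, less where a joint would pass 70% of its speed; a pose out of reach is approached as far as the arm can. A call with a gripper value outside its range is refused whole. The fingers move at their own pace and stop on an object; "grip_force" is the grip in N (left out, the last holds). Time passes only in rows, so rows that do not move let the fingers close. It gives the time, the measured TCP pose, the force, the opening and the grip force at its end, in the units of the state.
- sensors.observe(): the state, without advancing time (a new reading comes with each control period).
- imaging.grab_frame(name): name is "scene" or "side" or "wrist"; returns (picture, depth): 480x640x3 uint8, blue, green, red; 480x640 float32, m along the optical axis (not along the pixel's ray), 0 where there is no reading.
- imaging.get_calibration(name): a dict with "fov_y" (degrees; the focal length in pixels is half the picture's height over the tangent of half this angle, whatever the lens; pixels are square), "cx", "cy" (the principal point, pixels), "rvec" (rotation vector, rad) and "tvec" (3), from world to camera coordinates, as OpenCV has them; the wrist camera has in their place "tool_from_camera" (4x4, takes a point from camera to tool coordinates, whose origin is the TCP and whose axes are the flange's). Camera axes: x right, y down, z forward; pixel columns grow to the right and rows downward; lengths in m; the calibration is good to about 2 mm. A picture is of the moment at which its call begins: read the wrist's pose just before it. get_calibration takes no time and is no camera call.
- order.hand_in(): hands the job in; it is judged then, once.
Trained networks look in the newest picture that a camera, given by its name, has taken for a name from the list of things; names that differ only in an ending like _2 or _b are one class to them, and where a whole thing is asked for, a point or a joint stands for the part that bears it (a point fixed in the world has none). Each returns a list of dicts, best first, with "conf" (0 to 1); they miss things now and then, are a little off and sometimes report something else, mostly with a low value. They report only what shows in the picture. A call takes as long as a camera call.
- imaging.find_in(camera, target): "point" ([column, row] as shares, 0 to 1, of the picture: columns of its width, rows of its height, amid what is visible of it).
The state is a dict: "t": time; "joint_positions": joint angles; "joint_vel": joint speeds; "joint_torque": joint torques, N m; "tool_pos": TCP position; "tool_rot": TCP orientation; "wrist_force": force on the tool from outside, world axes, zero at the start; "ft_torque": the same for the moment, N m; "opening": opening from 0.0 (shut) to 1.0 (fully open); "gripper_force": force on a finger pad.
Only numpy, scipy, OpenCV 4.12 (cv2) and the standard library are available. Lean on these libraries where they do the work, as an engineer would, in place of code of your own. Each camera call takes 0.05 s, during which the arm holds its last target. There are 200 camera calls.

### The job

Fit the loose aluminium slide into the mould half: enter it nose first and upright between the two guide rails at their open end, with its flanges under the rail lips, and run it under the raised top plate until it is fully home against the stop with its nose out through the gap. Then press the sprung lock lever at the side of the mould down until it clicks and stays down by itself. Leave the other things on the bench and on the mould where they are.

Things in the scene. Friction and masses are not known exactly. Their poses are not given: they have to be found in the camera images.
- mould: Mould half, fixed on the bench: steel plate 320 long (x) x 240 wide (y) x 40 thick. Origin under its centre, x along the slide's travel from the open mouth to the stop, z up; top face at z = 40 (mould frame, mm). Bare from x = -160 to -57 but for a bush and a hex key near its sides.
- mouth (a point): Middle of the mouth between the rails, on the plate: mould frame (-30, 0, 40), axes as the mould's. Two dark rails run from x = -30 to 125: walls from y = +-38 (inner face) to +-52, 22 high, their lips reach in to y = +-23 at 14 to 22 above the plate. The +y rail is cut open at x = 33 to 57. Lead-in wings widen the mouth from x = -30 to -57.
- stop (a point): Foot of the stop's front face, midway: mould frame (125, 0, 40). Two posts 42 high, 18 thick, with a gap 32 wide between them for the nose.
- top_plate (a point): Middle of the lower edge, on the mouth's side, of the raised steel top plate: mould frame (5, 0, 135), i.e. 95 above the mould plate. It is 10 thick and covers x = 5 to 140, y = +-90, on four leader pins of 20 diameter at x = 16 and 124, y = +-78.
- slide: The loose slide, bare aluminium, 0.5 to 0.85 kg: foot 100 long (x) x 70 wide (y) x 12 thick, on it a block 100 long x 40 wide up to a total height of 60, and a nose at the +x end. Origin at the centre of the foot's underside, x to the nose, z up. The foot's edges are the flanges: in the rails it has 3 mm play each side and 2 mm under the lips.
- slide_nose (a point): Middle of the end face of the slide's nose (20 x 20 in section, 30 long): slide frame (80, 0, 32); axes as the slide's.
- notch (a point): Middle of the notch in the slide's +y flange, 22 long (x) and 13 deep, for the lever's tooth (12 wide): slide frame (-30, 35, 6).
- slide_home (a point): Where the slide's origin is when it is home: mould frame (75, 0, 40). Its rear face is then at x = 25, 20 inside the top plate's edge.
- nose_home (a point): Where the middle of the nose's end face is when the slide is home, 12 past the stop's far face: mould frame (155, 0, 72); axes as the mould's.
- lock_lever (a joint): Angle of the steel lock lever, rad: 0 raised (29 degrees up), 0.5 down level. Sprung upwards; past about 0.4 a detent pulls it down and holds it; about 5 N on the pad. Hinge along the mould's x axis at mould frame (45, 50, 74), arm to +y. Its tooth enters the slide's notch; with the slide short of home it cannot go down.
- lever_pad (a point): Middle of the top face of the lever's square 30 x 30 pad, 10 thick, 80 from the hinge. In the mould frame about (45, 118, 117) raised, (45, 130, 79) down. Axes turn with the lever (raised: as the mould's).
- bush: Brass bush, 32 diameter, 30 high, standing on the mould plate; bystander. Origin under its centre.
- hex_key: Hex key, 100 x 28, 8 thick, lying on the mould plate; bystander. Origin under the middle of its long leg.
- parallel: Plain steel bar 150 x 22 x 40 high; bystander. Origin under its centre.
- spray_can: Spray can, 66 diameter, 200 high, standing; bystander. Origin under its centre.
- screwdriver: Screwdriver with wooden handle, lying; bystander. Origin near its middle.
- parts_tray: Clear tray 200 x 150 x 60; bystander. Origin under its centre.
- spool: Copper spool, 50 diameter, 44 high; bystander. Origin under its centre.

How it is judged:
By the outcome, as a careful person would: the job done as asked, in the order asked, and still so for the second after the job is handed in, with the robot touching nothing.
It also fails if it takes over 64 s, if anything falls off the work surface, if the arm or the gripper's body presses on something with over 40 N, if the wrist force passes 120 N, or if a joint passes its speed limit or range.

## Working session

There is one attempt and no reset: what is moved stays moved. The work goes in short steps, Python scripts to look and compute and a tool call to move; the robot and the scene stay as the last step left them, time stands still between calls to the robot, and variables do not carry over. Pictures are saved under pics/ and viewed, at most 10 in all, crops included, and the job is handed in when it is done.

Besides the shell and the picture viewer there is one more tool, called after "Request:" by a JSON object that holds its "fn" and its "kwargs". apply_moves: Moves the arm, as the interface text tells. Its arguments: {"type":"object","properties":{"translation":{"type":"array","items":{"type":"array","items":{"type":"number"}}},"angular":{"type":"array","items":{"type":"array","items":{"type":"number"}}},"gripper":{"type":"array","items":{"type":"number"}},"grip_force":{"type":"number"}},"required":["translation","angular","gripper"]}

```bash
mkdir -p pics; cat > h.py <<'E'
import numpy as np, cv2, json
from scipy.spatial.transform import Rotation as R
from bench import sensors, imaging, order
def cam(name, st=None):
    c=imaging.get_calibration(name); f=240/np.tan(np.radians(c["fov_y"])/2)
    K=np.array([[f,0,c["cx"]],[0,f,c["cy"]],[0,0,1]])
    if "rvec" in c:
        M=np.eye(4); M[:3,:3]=cv2.Rodrigues(np.array(c["rvec"],float))[0]; M[:3,3]=np.ravel(c["tvec"]); M=np.linalg.inv(M)
    else:
        q=st["tool_rot"]; T=np.eye(4); T[:3,:3]=R.from_quat([q[1],q[2],q[3],q[0]]).as_matrix(); T[:3,3]=st["tool_pos"]
        M=T@np.array(c["tool_from_camera"])
    return K,M   # M: camera->world
def grab(name,save=None):
    st=sensors.observe(); p,d=imaging.grab_frame(name); K,M=cam(name,st)
    if save: cv2.imwrite("pics/"+save,p)
    return p,d,K,M,st
def cloud(d,K,M):
    v,u=np.mgrid[0:480,0:640]; P=np.stack([(u-K[0,2])/K[0,0]*d,(v-K[1,2])/K[1,1]*d,d],-1)
    W=P@M[:3,:3].T+M[:3,3]; W[d<=0]=np.nan; return W
def proj(X,K,M):
    Y=(np.asarray(X)-M[:3,3])@M[:3,:3]; return (Y@K.T)[...,:2]/Y[...,2:3]
E
cat > a.py <<'E'
from h import *
print(sensors.observe())
for n in ("scene","side"):
    p,d,K,M,st=grab(n,n+"0.png"); W=cloud(d,K,M); print(n,K[0,0],M[:3,3],imaging.get_calibration(n).keys())
    for t in ("slide","slide_nose","mould","mouth","stop","lever_pad","top_plate","notch","bush","hex_key"):
        r=imaging.find_in(n,t)[:2]
        for o in r:
            u,v=int(o["point"][0]*640),int(o["point"][1]*480); print(t,round(o["conf"],2),u,v,W[min(v,479),min(u,639)].round(3))
E
python3 a.py
```

```text
{'t': 0.0, 'joint_positions': array([ 1.10148984e+00,  4.94179561e-01,  1.34611496e+00, -3.85419802e-05,
        1.30250801e+00, -9.54940296e-02]), 'joint_vel': array([ 0.00130793,  0.0010391 ,  0.00184903, -0.00050125, -0.0001826 ,
       -0.00080938]), 'joint_torque': array([ 3.46526016e-03, -8.78821635e+01, -3.81865168e+01,  7.08390749e-02,
        5.29497780e-02, -7.22613436e-05]), 'tool_pos': array([0.22807182, 0.58151512, 0.22734599]), 'tool_rot': array([-1.50730734e-04,  1.85814834e-01,  9.82584592e-01, -5.86154210e-04]), 'wrist_force': array([0.53240573, 0.50313875, 0.58181476]), 'ft_torque': array([ 0.02486731,  0.02677769, -0.00392008]), 'gripper_force': 0.0, 'opening': 1.0030096967825795}
scene 624.9365554576859 [ 1.50811048 -0.12521852  1.29096217] dict_keys(['fov_y', 'cx', 'cy', 'rvec', 'tvec'])
slide 0.66 97 240 [ 0.597 -0.539  0.146]
slide 0.62 190 244 [ 0.544 -0.346  0.039]
slide_nose 0.74 369 237 [0.561 0.103 0.04 ]
slide_nose 0.72 315 203 [ 0.448 -0.024  0.054]
mould 0.65 372 238 [0.565 0.11  0.041]
mouth 0.83 372 239 [0.58  0.107 0.057]
stop 0.58 370 239 [0.584 0.1
[... 215 characters left out ...]
0.06 ]
hex_key 0.65 329 274 [ 0.667 -0.009  0.044]
hex_key 0.21 370 235 [0.553 0.107 0.038]
side 560.391377727577 [-0.84847824  0.1426311   1.08765537] dict_keys(['fov_y', 'cx', 'cy', 'rvec', 'tvec'])
slide 0.58 422 247 [ 0.498 -0.333  0.06 ]
slide_nose 0.58 420 250 [ 0.504 -0.329  0.045]
slide_nose 0.44 188 321 [0.316 0.375 0.019]
mould 0.8 283 247 [0.593 0.092 0.038]
mouth 0.56 279 247 [0.473 0.108 0.127]
mouth 0.28 484 270 [ 0.383 -0.492  0.04 ]
stop 0.64 280 248 [0.477 0.105 0.12 ]
top_plate 0.8 276 248 [0.472 0.117 0.126]
notch 0.94 419 249 [ 0.503 -0.326  0.049]
bush 0.44 322 264 [ 0.452 -0.014  0.066]
bush 0.24 421 247 [ 0.506 -0.332  0.054]
hex_key 0.52 311 229 [ 0.674 -0.007  0.043]
```

View pics/scene0.png

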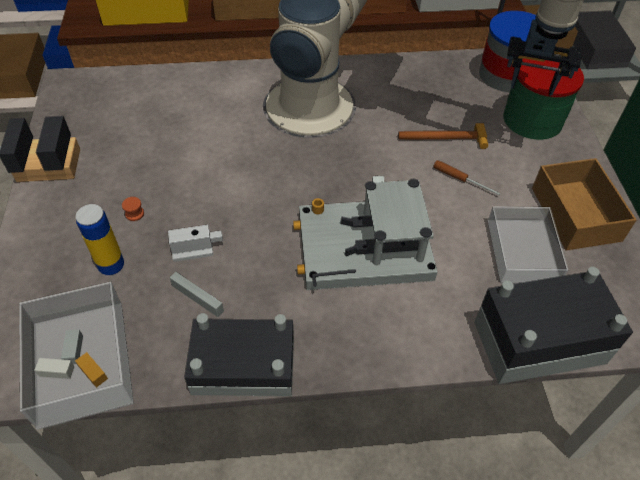

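View pics/side0.png

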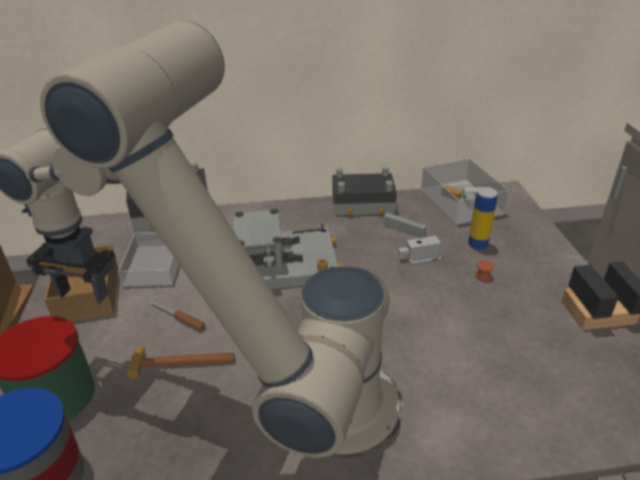

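The scene picture shows the slide upright at about (190,242), nose to the right (world +y). The mould's mouth faces left, and the lever pad is on the robot side at about (378,180). The bush is at (317,206) and the hex key at (330,274).

```bash
cat > b.py <<'E'
from h import *
p,d,K,M,st=grab("scene"); W=cloud(d,K,M)
def rect(x0,x1,y0,y1,z0,z1,l):
    P=W[(W[...,0]>x0)&(W[...,0]<x1)&(W[...,1]>y0)&(W[...,1]<y1)&(W[...,2]>z0)&(W[...,2]<z1)]
    r=cv2.minAreaRect((P[:,:2]*1000).astype(np.float32)); print(l,len(P),np.round(r[0],1),np.round(r[1],1),round(r[2],1),"zmed",np.median(P[:,2]).round(4)); return P
rect(.4,.68,-.45,-.24,.053,.075,"slide block top")
rect(.4,.68,-.45,-.24,.006,.075,"slide all")
rect(.3,.9,-.15,.35,.138,.160,"top plate")
rect(.35,.9,-.15,.35,.03,.05,"mould plate")
rect(.35,.48,-.1,.2,.10,.134,"lever pad?")
for z in (.0,):
    P=W[(abs(W[...,0]-.55)<.1)&(abs(W[...,1]+.2)<.05)]; print("bench z",np.nanmedian(P[:,2]))
E
python3 b.py
```

```text
slide block top 590 [ 527.5 -347.1] [ 46.9 100.5] 8.2 zmed 0.0603
slide all 1962 [ 540.2 -345.5] [207.2 279.1] 89.6 zmed 0.0389
top plate 3896 [690.7 211. ] [487.1 183.7] 19.7 zmed 0.1461
mould plate 6432 [664.9 119. ] [445.2 451.1] 87.6 zmed 0.0408
lever pad? 73 [435.9 137.1] [22.6 28.5] 10.5 zmed 0.1206
bench z 0.0008639801135852387
```

```bash
python3 - <<'E'
import cv2
p=cv2.imread("pics/scene0.png")
a=cv2.resize(p[215:275,150:240],None,fx=6,fy=6); b=cv2.resize(p[170:295,290:445],None,fx=4.5,fy=4.5)
cv2.imwrite("pics/cropb.png",cv2.resize(b,(698,562)))
E
```

```text
(no output)
```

View pics/cropb.png

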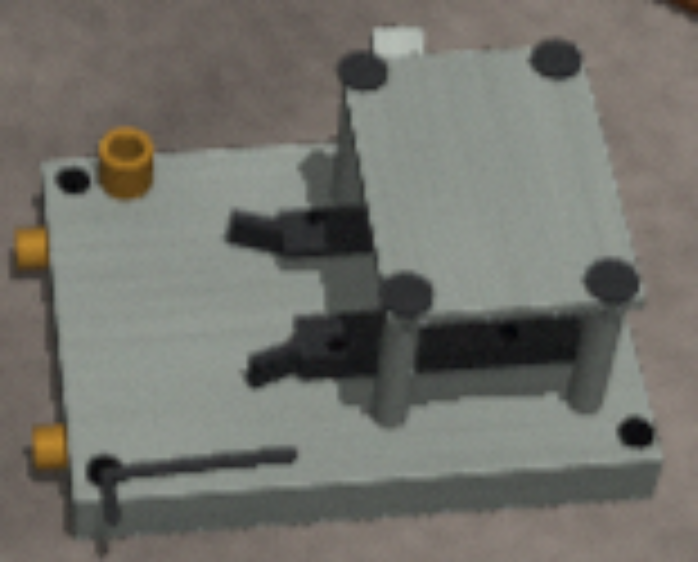

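Request:
{"fn": "apply_moves", "kwargs": {"translation": [[0, 0, -1.5], [0, 0, -1.5], [0, 0, -1.5], [0, 0, -1.5], [0, 0, -1.5], [0, 0, -1.5], [0, 0, -1.5], [0, 0, -1.5]], "angular": [[0, 0, 7.5], [0, 0, 7.5], [0, 0, 7.5], [0, 0, 7.5], [0, 0, 7.5], [0, 0, 7.5], [0, 0, 7.5], [0, 0, 7.5]], "gripper": [9, 9, 9, 9, 9, 9, 9, 9]}}

```text
t: 1.95
tool_pos: [0.2282, 0.5818, 0.3486]
tool_rot: [-0.0, 0.654, 0.756, 0.0]
wrist_force: [0.0, -0.1, -0.7]
opening: 0.984
gripper_force: 0.0
```

```bash
cat > go.py <<'E'
# helper: delta from the present pose to a world position/rotation, in tool axes
from h import *
def T():
    st=sensors.observe(); q=st["tool_rot"]; return np.array(st["tool_pos"]),R.from_quat([q[1],q[2],q[3],q[0]]),st
def rot(heading,tilt):
    h=np.radians(heading); x=np.array([np.cos(h),np.sin(h),0]); z=np.array([0,0,-1.]); y=np.cross(z,x)
    return R.from_matrix(np.stack([x,y,z],1))*R.from_rotvec([0,np.radians(tilt),0])
def delta(pos,Rt=None):
    p,r,st=T(); print("t",round(st["t"],2),"pos",p.round(4),"shift cm (tool axes now)",(r.inv().apply(np.asarray(pos)-p)*100).round(2))
    if Rt is not None: print("turn deg",np.degrees((r.inv()*Rt).as_rotvec()).round(2),"shift cm in axes after turn",(Rt.inv().apply(np.asarray(pos)-p)*100).round(2))
E
python3 -c "
from go import *
print(np.round(imaging.get_calibration('wrist')['tool_from_camera'],3)); print(imaging.get_calibration('wrist')['fov_y'])
p,r,st=T(); print(r.as_matrix().round(3), st['joint_positions'].round(2))
delta([.52,.08,.38],rot(98.2,0))"
```

```text
[[ 0.001 -0.957 -0.291  0.082]
 [ 1.     0.001  0.    -0.   ]
 [-0.    -0.291  0.957 -0.157]
 [ 0.     0.     0.     1.   ]]
67.43224314561435
[[-0.144  0.99   0.   ]
 [ 0.99   0.144  0.   ]
 [ 0.     0.    -1.   ]] [1.1  0.41 1.16 0.   1.57 0.96]
t 1.95 pos [0.2282 0.5818 0.3486] shift cm (tool axes now) [-53.85  21.66  -3.14]
turn deg [ 0.   -0.    0.07] shift cm in axes after turn [-53.83  21.73  -3.14]
```

Request:
{"fn": "apply_moves", "kwargs": {"translation": [[-3.8, 1.55, -0.2], [-3.8, 1.55, -0.2], [-3.8, 1.55, -0.2], [-3.8, 1.55, -0.2], [-3.8, 1.55, -0.2], [-3.8, 1.55, -0.2], [-3.8, 1.55, -0.2], [-3.8, 1.55, -0.2], [-3.8, 1.55, -0.2], [-3.8, 1.55, -0.2], [-3.8, 1.55, -0.2], [-3.8, 1.55, -0.2], [-3.8, 1.55, -0.2], [-3.8, 1.55, -0.2], [0, 0, 0], [0, 0, 0]], "angular": [[0, 0, 0], [0, 0, 0], [0, 0, 0], [0, 0, 0], [0, 0, 0], [0, 0, 0], [0, 0, 0], [0, 0, 0], [0, 0, 0], [0, 0, 0], [0, 0, 0], [0, 0, 0], [0, 0, 0], [0, 0, 0], [0, 0, 0], [0, 0, 0]], "gripper": [9, 9, 9, 9, 9, 9, 9, 9, 9, 9, 9, 9, 9, 9, 9, 9]}}

```text
t: 3.55
tool_pos: [0.5224, 0.0875, 0.3758]
tool_rot: [-0.0, 0.653, 0.757, -0.0]
wrist_force: [-0.7, -0.1, 0.4]
opening: 0.987
gripper_force: 0.0
```

```bash
cat > m.py <<'E'
from go import *
p,d,K,M,st=grab("wrist","w1.png"); W=cloud(d,K,M); np.save("W1.npy",W)
print(st["tool_pos"].round(4), np.nanpercentile(W[...,:2].reshape(-1,2),[1,99],axis=0).round(3))
for t in ("top_plate","bush","hex_key","lever_pad","mouth"):
    for o in imaging.find_in("wrist",t)[:1]:
        u,v=int(o["point"][0]*639),int(o["point"][1]*479); print(t,round(o["conf"],2),u,v,W[v,u].round(3))
E
python3 m.py
```

```text
[0.5224 0.0875 0.3758] [[ 0.081 -0.293]
 [ 1.662  0.349]]
top_plate 0.59 350 174 [0.548 0.134 0.147]
bush 0.59 265 266 [ 0.459 -0.025  0.039]
hex_key 0.36 351 173 [0.549 0.135 0.145]
lever_pad 0.58 260 150 [0.447 0.143 0.115]
mouth 0.82 348 173 [0.546 0.135 0.145]
```

View pics/w1.png

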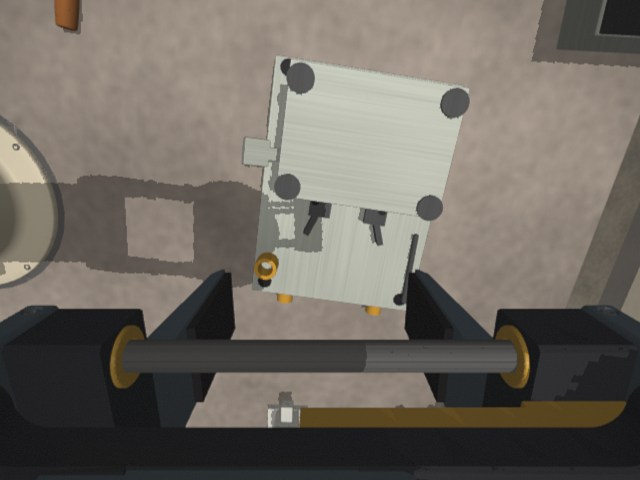

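The wrist view shows the mould: top plate corners at about (280,58), (468,90), (440,212) and (275,200), lead-in wings at (312,222) and (376,230), lever pad at (258,150). The fingers are in front at the bottom.

```bash
python3 - <<'E'
from go import *
W=np.load("W1.npy")
def rect(z0,z1,l,rows=slice(0,270)):
    w=W[rows]; m=((w[...,2]>z0)&(w[...,2]<z1)&(w[...,0]>.38)&(w[...,0]<.73)&(w[...,1]>-.13)&(w[...,1]<.3)).astype(np.uint8)
    n,L,s,c=cv2.connectedComponentsWithStats(m); k=1+np.argmax(s[1:,4]); P=w[L==k]
    r=cv2.minAreaRect((P[:,:2]*1000).astype(np.float32)); print(l,len(P),np.round(r[0],1),np.round(r[1],1),round(r[2],1),np.median(P[:,2]).round(4)); return P
rect(.139,.153,"top plate"); rect(.034,.046,"plate",slice(0,330))
P=rect(.055,.067,"rail/lips"); 
for x0,x1 in ((.40,.46),):
    w=W[:270]; m=(w[...,2]>.10)&(w[...,2]<.135)&(w[...,0]<.475)&(w[...,0]>.38)&(w[...,1]>.1)&(w[...,1]<.19); P=w[m]
    print("pad",len(P),P.mean(0).round(4),P.min(0).round(4),P.max(0).round(4))
# refined: points of rail tops
w=W[:270]; P=w[(w[...,2]>.055)&(w[...,2]<.067)&(w[...,0]>.47)&(w[...,0]<.66)&(w[...,1]>-.1)&(w[...,1]<.15)]; np.save("rail.npy",P)
r=cv2.minAreaRect((P[:,:2]*1000).astype(np.float32)); print("both rails",len(P),np.round(r[0],1),np.round(r[1],1),round(r[2],1))
E
```

```text
top plate 23540 [562.4 166. ] [185.1 138. ] 0.1 0.1456
plate 14173 [561.9  29.2] [195.9 240.1] 90.0 0.0406
rail/lips 470 [600.1  61.4] [29.8 48.5] 3.2 0.0625
pad 880 [0.4452 0.14   0.1161] [0.4267 0.1246 0.1003] [0.4678 0.1546 0.1261]
both rails 955 [537.5  51.3] [166.5  81.5] 21.8
```

Request:
{"fn": "apply_moves", "kwargs": {"translation": [[-3.87, -0.5, 0.3], [-3.87, -0.5, 0.3], [-3.87, -0.5, 0.3], [-3.87, -0.5, 0.3], [-3.87, -0.5, 0.3], [-3.87, -0.5, 0.3], [-3.87, -0.5, 0.3], [-3.87, -0.5, 0.3], [-3.87, -0.5, 0.3], [-3.87, -0.5, 0.3], [-3.87, -0.5, 0.3], [-3.87, -0.5, 0.3], [-3.87, -0.5, 0.3], [0, 0, 0], [0, 0, 0]], "angular": [[0, 0, 0], [0, 0, 0], [0, 0, 0], [0, 0, 0], [0, 0, 0], [0, 0, 0], [0, 0, 0], [0, 0, 0], [0, 0, 0], [0, 0, 0], [0, 0, 0], [0, 0, 0], [0, 0, 0], [0, 0, 0], [0, 0, 0]], "gripper": [9, 9, 9, 9, 9, 9, 9, 9, 9, 9, 9, 9, 9, 9, 9]}}

```text
t: 5.35
tool_pos: [0.533, -0.419, 0.3364]
tool_rot: [-0.0, 0.652, 0.758, 0.0]
wrist_force: [-0.1, -0.1, -0.8]
opening: 0.987
gripper_force: 0.0
```

```bash
cat > s.py <<'E'
from go import *
p,d,K,M,st=grab("wrist","w2.png"); W=cloud(d,K,M)
print(st["tool_pos"].round(4),st["joint_positions"].round(2))
def rect(z0,z1,l):
    w=W; m=((w[...,2]>z0)&(w[...,2]<z1)&(abs(w[...,0]-.53)<.1)&(abs(w[...,1]+.345)<.11)).astype(np.uint8)
    n,L,s,c=cv2.connectedComponentsWithStats(m); k=1+np.argmax(s[1:,4]); P=w[L==k]
    r=cv2.minAreaRect((P[:,:2]*1000).astype(np.float32)); print(l,len(P),np.round(r[0],1),np.round(r[1],1),round(r[2],1),np.median(P[:,2]).round(4))
rect(.053,.067,"block"); rect(.006,.018,"foot"); rect(.036,.048,"nose")
E
python3 s.py
```

```text
[ 0.533  -0.419   0.3364] [-0.75  0.5   1.03  0.    1.61 -0.9 ]
block 3067 [ 528.1 -346.2] [ 40.  100.1] 6.1 0.0606
foot 755 [ 556.9 -343.2] [12.2 98.5] 6.3 0.0125
nose 451 [ 521.  -280.8] [19.9 28.4] 6.3 0.0424
```

View pics/w2.png

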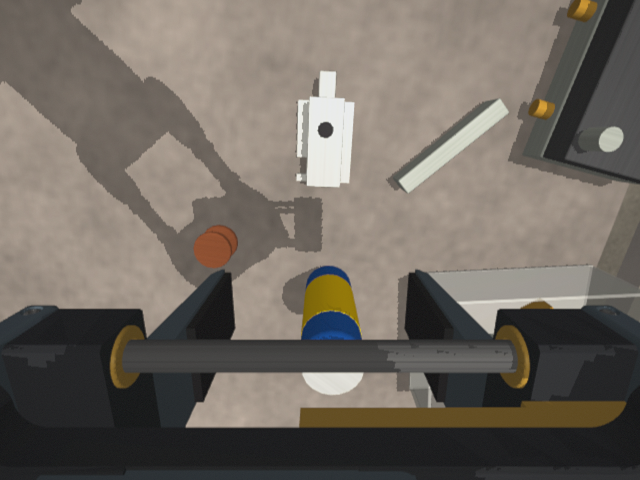

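The slide stands upright at about (325,140), nose up (world +y). The spray can stands close behind it, base at about (327,280), so I need its position for clearance.

```bash
python3 - <<'E'
from go import *
p,d,K,M,st=grab("scene"); W=cloud(d,K,M)
P=W[60:280,60:140].reshape(-1,3); P=P[(P[:,2]>.05)&(P[:,2]<.22)&(P[:,1]<-.43)]
T2=P[P[:,2]>.19]; print("can top",T2.mean(0).round(3),"all",P.min(0).round(3),P.max(0).round(3))
g=[.5292,-.3561]
delta([*g,.12],rot(96.2,0)); delta([*g,.041],rot(96.2,0))
E
```

```text
can top [ 0.567 -0.546  0.2  ] all [ 0.125 -0.704  0.05 ] [ 0.6   -0.492  0.207]
t 5.45 pos [ 0.5333 -0.4178  0.3371] shift cm (tool axes now) [ 6.16  0.52 21.71]
turn deg [ 0.01 -0.01  2.44] shift cm in axes after turn [ 6.18  0.26 21.71]
t 5.45 pos [ 0.5333 -0.4178  0.3371] shift cm (tool axes now) [ 6.16  0.52 29.61]
turn deg [ 0.01 -0.01  2.44] shift cm in axes after turn [ 6.18  0.26 29.61]
```

Request:
{"fn": "apply_moves", "kwargs": {"translation": [[3.1, 0.2, 0], [3.1, 0.2, 0], [0, 0, 4], [0, 0, 4], [0, 0, 4], [0, 0, 4], [0, 0, 4], [0, 0, 3], [0, 0, 2.5], [0, 0, 2], [0, 0, 1.5], [0, 0, 0.6], [0, 0, 0], [0, 0, 0]], "angular": [[0, 0, 1.2], [0, 0, 1.2], [0, 0, 0], [0, 0, 0], [0, 0, 0], [0, 0, 0], [0, 0, 0], [0, 0, 0], [0, 0, 0], [0, 0, 0], [0, 0, 0], [0, 0, 0], [0, 0, 0], [0, 0, 0]], "gripper": [9, 9, 9, 9, 9, 9, 9, 9, 9, 9, 9, 9, 9, 9]}}

```text
t: 6.85
tool_pos: [0.5289, -0.3572, 0.0419]
tool_rot: [0.001, 0.668, 0.744, 0.0]
wrist_force: [0.3, 0.6, -1.3]
opening: 0.984
gripper_force: 0.0
```

```bash
python3 -c "
from go import *
delta([.5292,-.3561,.041],rot(96.2,0)); print(T()[1].as_matrix().round(4))"
```

```text
t 6.85 pos [ 0.5289 -0.3572  0.0419] shift cm (tool axes now) [0.1  0.04 0.09]
turn deg [ 0.05  0.05 -0.  ] shift cm in axes after turn [0.1  0.04 0.09]
[[-1.079e-01  9.942e-01  1.000e-03]
 [ 9.942e-01  1.079e-01 -8.000e-04]
 [-9.000e-04  9.000e-04 -1.000e+00]]
```

Close the grip, then lift.

Request:
{"fn": "apply_moves", "kwargs": {"translation": [[0, 0, 0], [0, 0, 0], [0, 0, 0], [0, 0, 0], [0, 0, 0], [0, 0, 0], [0, 0, 0], [0, 0, 0], [0, 0, 0], [0, 0, -1], [0, 0, -2], [0, 0, -3], [0, 0, -3], [0, 0, -2], [0, 0, -1], [0, 0, 0]], "angular": [[0, 0, 0], [0, 0, 0], [0, 0, 0], [0, 0, 0], [0, 0, 0], [0, 0, 0], [0, 0, 0], [0, 0, 0], [0, 0, 0], [0, 0, 0], [0, 0, 0], [0, 0, 0], [0, 0, 0], [0, 0, 0], [0, 0, 0], [0, 0, 0]], "gripper": [3.5, 3.5, 3.5, 3.5, 3.5, 3.5, 3.5, 3.5, 3.5, 3.5, 3.5, 3.5, 3.5, 3.5, 3.5, 3.5], "grip_force": 40}}

```text
t: 8.45
tool_pos: [0.5286, -0.3573, 0.1621]
tool_rot: [0.001, 0.668, 0.744, 0.0]
wrist_force: [0.1, 0.7, -6.2]
opening: 0.435
gripper_force: 40.0
```

```bash
python3 -c "
from go import *
g=10-0.0
# target: slide centre at mould (-112,0); tcp 11 mm behind; plate top .0406, slide foot 8mm above
delta([.5622,.0925-.112-.011,.17],rot(90,0)); delta([.5622,.0925-.112-.011,.0405+.041+.008],rot(90,0))"
```

```text
t 8.45 pos [ 0.5286 -0.3573  0.1621] shift cm (tool axes now) [32.12  6.86 -0.82]
turn deg [0.07 0.06 6.18] shift cm in axes after turn [32.68  3.36 -0.79]
t 8.45 pos [ 0.5286 -0.3573  0.1621] shift cm (tool axes now) [32.13  6.85  7.23]
turn deg [0.07 0.06 6.18] shift cm in axes after turn [32.68  3.36  7.26]
```

Request:
{"fn": "apply_moves", "kwargs": {"translation": [[0, 0, 0], [0, 0, 0], [3, 0.4, 0], [3.5, 0.4, 0], [3.5, 0.4, 0], [3.5, 0.4, 0], [3.5, 0.4, 0], [3.5, 0.4, 0], [3.5, 0.4, 0], [3.5, 0.4, 0], [3, 0.16, 0], [2, 0, 0], [0, 0, 1.5], [0, 0, 1.5], [0, 0, 1.5], [0, 0, 1.0], [0, 0, 0], [0, 0, 0]], "angular": [[0, 0, 3.1], [0, 0, 3.1], [0, 0, 0], [0, 0, 0], [0, 0, 0], [0, 0, 0], [0, 0, 0], [0, 0, 0], [0, 0, 0], [0, 0, 0], [0, 0, 0], [0, 0, 0], [0, 0, 0], [0, 0, 0], [0, 0, 0], [0, 0, 0], [0, 0, 0], [0, 0, 0]], "gripper": [3.5, 3.5, 3.5, 3.5, 3.5, 3.5, 3.5, 3.5, 3.5, 3.5, 3.5, 3.5, 3.5, 3.5, 3.5, 3.5, 3.5, 3.5]}}

```text
t: 10.25
tool_pos: [0.5619, -0.0321, 0.1057]
tool_rot: [-0.0, 0.707, 0.707, -0.0]
wrist_force: [0.7, -1.1, -5.8]
opening: 0.435
gripper_force: 40.0
```

```bash
python3 - <<'E'
from go import *
delta([.5622,.0925-.112-.011,.0405+.041+.002],rot(90,0))
p,d,K,M,st=grab("wrist","w3.png"); W=cloud(d,K,M); np.save("W3.npy",W)
def rect(z0,z1,l,x0,x1,y0,y1):
    w=W; m=((w[...,2]>z0)&(w[...,2]<z1)&(w[...,0]>x0)&(w[...,0]<x1)&(w[...,1]>y0)&(w[...,1]<y1)).astype(np.uint8)
    n,L,s,c=cv2.connectedComponentsWithStats(m)
    for k in np.argsort(-s[1:,4])[:3]+1:
        if s[k,4]<40: continue
        P=w[L==k]; r=cv2.minAreaRect((P[:,:2]*1000).astype(np.float32)); print(l,len(P),"x",(P[:,0].min()*1e3).round(1),(P[:,0].max()*1e3).round(1),"y",(P[:,1].min()*1e3).round(1),(P[:,1].max()*1e3).round(1),"ang",round(r[2],1),np.median(P[:,2]).round(4))
rect(.057,.067,"rails",.46,.66,.0,.2); rect(.141,.150,"top",.4,.7,.05,.3); rect(.035,.046,"plate",.4,.7,-.1,.3)
rect(.095,.13,"slide top",.5,.62,-.1,.2); rect(.075,.1,"nose",.53,.6,-.03,.2)
E
```

```text
t 10.25 pos [ 0.5619 -0.0321  0.1057] shift cm (tool axes now) [0.16 0.03 2.22]
turn deg [-0.04 -0.01 -0.03] shift cm in axes after turn [0.16 0.03 2.22]
rails 7221 x 506.1 538.8 y 36.5 113.7 ang 87.2 0.0625
rails 7201 x 584.4 616.5 y 36.9 114.1 ang 2.1 0.0625
rails 344 x 629.1 644.6 y 100.7 113.4 ang 53.3 0.062
plate 78541 x 441.5 696.6 y -64.7 119.7 ang 90.0 0.0405
plate 155 x 451.4 460.0 y -26.9 -15.3 ang 37.7 0.0419
slide top 19831 x 530.8 593.3 y -35.6 58.9 ang 89.9 0.125
slide top 2954 x 541.9 582.0 y -71.0 -51.0 ang 0.2 0.1252
nose 1752 x 572.2 597.1 y -27.3 29.1 ang 0.1 0.0773
nose 1200 x 530.0 551.8 y -23.4 29.1 ang 0.0 0.0774
```

View pics/w3.png

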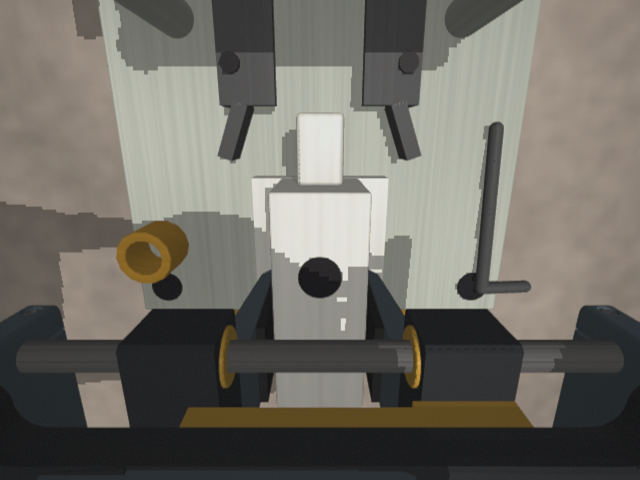

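The slide is centred between the lips (block centre x=562.0 mm, lips centre 561.6 mm). Next I lower it to just on the plate.

Request:
{"fn": "apply_moves", "kwargs": {"translation": [[0, -0.03, 1], [0, 0, 0.8], [0, 0, 0.4], [0, 0, 0.1], [0, 0, 0], [0, 0, 0]], "angular": [[0, 0, 0], [0, 0, 0], [0, 0, 0], [0, 0, 0], [0, 0, 0], [0, 0, 0]], "gripper": [3.5, 3.5, 3.5, 3.5, 3.5, 3.5]}}

```text
t: 10.9
tool_pos: [0.5619, -0.032, 0.0831]
tool_rot: [0.0, 0.707, 0.707, 0.0]
wrist_force: [0.2, -0.3, -5.9]
opening: 0.436
gripper_force: 40.0
```

Request:
{"fn": "apply_moves", "kwargs": {"translation": [[0.5, 0, 0], [0.5, 0, 0], [0.5, 0, 0], [0.5, 0, 0], [0.5, 0, 0], [0.5, 0, 0], [0.5, 0, 0], [0.5, 0, 0], [0, 0, 0]], "angular": [[0, 0, 0], [0, 0, 0], [0, 0, 0], [0, 0, 0], [0, 0, 0], [0, 0, 0], [0, 0, 0], [0, 0, 0], [0, 0, 0]], "gripper": [3.5, 3.5, 3.5, 3.5, 3.5, 3.5, 3.5, 3.5, 3.5]}}

```text
t: 11.8
tool_pos: [0.5617, 0.0086, 0.0829]
tool_rot: [-0.0, 0.707, 0.707, 0.0]
wrist_force: [0.1, -0.2, -6.3]
opening: 0.437
gripper_force: 40.0
```

Request:
{"fn": "apply_moves", "kwargs": {"translation": [[0.4, 0, 0], [0.4, 0, 0], [0.4, 0, 0], [0.4, 0, 0], [0.4, 0, 0], [0.4, 0, 0], [0.4, 0, 0], [0.4, 0, 0], [0.4, 0, 0], [0.4, 0, 0], [0.4, 0, 0], [0, 0, 0]], "angular": [[0, 0, 0], [0, 0, 0], [0, 0, 0], [0, 0, 0], [0, 0, 0], [0, 0, 0], [0, 0, 0], [0, 0, 0], [0, 0, 0], [0, 0, 0], [0, 0, 0], [0, 0, 0]], "gripper": [3.5, 3.5, 3.5, 3.5, 3.5, 3.5, 3.5, 3.5, 3.5, 3.5, 3.5, 3.5]}}

```text
t: 13.0
tool_pos: [0.5617, 0.0525, 0.0829]
tool_rot: [-0.0, 0.707, 0.707, 0.0]
wrist_force: [-0.1, -0.4, -7.0]
opening: 0.439
gripper_force: 40.0
```

Request:
{"fn": "apply_moves", "kwargs": {"translation": [[0, 0, 0], [0, 0, 0], [0, 0, 0], [0, 0, 0], [-1, 0, 0], [-2, 0, 0], [-3, 0, 0], [-3, 0, 0], [-1.5, 0, 0], [0, 0, -2], [0, 0, -2], [0, 0, 0], [0, 0, 0], [0, 0, 0], [0, 0, 0], [0, 0, 0], [0, 0, 0], [0, 0, 0]], "angular": [[0, 0, 0], [0, 0, 0], [0, 0, 0], [0, 0, 0], [0, 0, 0], [0, 0, 0], [0, 0, 0], [0, 0, 0], [0, 0, 0], [0, 0, 0], [0, 0, 0], [0, 7.5, 0], [0, 7.5, 0], [0, 7.5, 0], [0, 7.5, 0], [0, 7.5, 0], [0, 7.5, 0], [0, 0, 0]], "gripper": [6, 6, 6, 6, 6, 6, 6, 6, 6, 6, 6, 0, 0, 0, 0, 0, 0, 0]}}

```text
t: 14.8
tool_pos: [0.5613, -0.055, 0.121]
tool_rot: [-0.272, 0.654, 0.651, 0.272]
wrist_force: [0.8, -0.4, -0.6]
opening: 0.075
gripper_force: 0.0
```

```bash
python3 - <<'E'
from go import *
p,r,st=T(); print(r.as_matrix().round(3),st["joint_positions"].round(2),st["opening"])
delta([.5618,-.035,.075],rot(90,45))
p,d,K,M,st=grab("wrist","w4.png"); W=cloud(d,K,M)
w=W[(W[...,2]>.096)&(W[...,2]<.106)&(abs(W[...,0]-.562)<.03)&(W[...,1]<.15)]; print(w.min(0).round(4),w.max(0).round(4),len(w))
E
```

```text
[[ 0.004  1.     0.001]
 [ 0.704 -0.004  0.71 ]
 [ 0.71  -0.002 -0.704]] [-0.58  0.75  1.5   0.65  1.43 -0.85] 0.07512129984583792
t 14.8 pos [ 0.5613 -0.055   0.121 ] shift cm (tool axes now) [-1.86  0.05  4.66]
turn deg [ 0.05 -0.27 -0.25] shift cm in axes after turn [-1.84  0.05  4.67]
[0.5417 0.0121 0.096 ] [0.5818 0.1137 0.1023] 6627
```

View pics/w4.png

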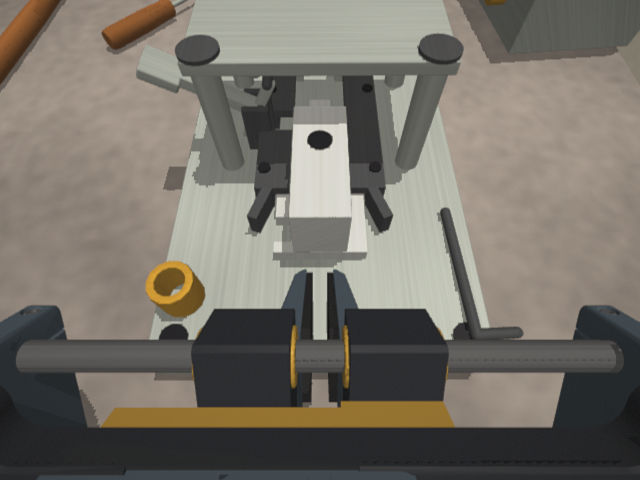

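The slide sits between the rails with its rear at (320,250), and the closed fingers are behind it. Now I lower them and push.

Request:
{"fn": "apply_moves", "kwargs": {"translation": [[-0.7, 0, 1.62], [-0.7, 0, 1.62], [-0.7, 0, 1.62], [0, 0.05, 0], [0.7, 0, 0.71], [0.7, 0, 0.71], [0.35, 0, 0.35], [0.35, 0, 0.35], [0.35, 0, 0.35], [0.35, 0, 0.35], [0.35, 0, 0.35], [0.35, 0, 0.35], [0, 0, 0]], "angular": [[0, 0, 0], [0, 0, 0], [0, 0, 0], [0, 0, 0], [0, 0, 0], [0, 0, 0], [0, 0, 0], [0, 0, 0], [0, 0, 0], [0, 0, 0], [0, 0, 0], [0, 0, 0], [0, 0, 0]], "gripper": [0, 0, 0, 0, 0, 0, 0, 0, 0, 0, 0, 0, 0]}}

```text
t: 16.15
tool_pos: [0.5624, 0.0164, 0.0739]
tool_rot: [-0.27, 0.653, 0.653, 0.271]
wrist_force: [1.1, -1.5, 1.5]
opening: 0.006
gripper_force: 0.5
```

Request:
{"fn": "apply_moves", "kwargs": {"translation": [[0.35, 0, 0.35], [0.35, 0, 0.35], [0.35, 0, 0.35], [0.35, 0, 0.35], [0.35, 0, 0.35], [0.35, 0, 0.35], [0.35, 0, 0.35], [0.35, 0, 0.35], [0.35, 0, 0.35], [0.35, 0, 0.35], [0.35, 0, 0.35], [0.35, 0, 0.35], [0.35, 0, 0.35], [0.35, 0, 0.35], [0, 0, 0]], "angular": [[0, 0, 0], [0, 0, 0], [0, 0, 0], [0, 0, 0], [0, 0, 0], [0, 0, 0], [0, 0, 0], [0, 0, 0], [0, 0, 0], [0, 0, 0], [0, 0, 0], [0, 0, 0], [0, 0, 0], [0, 0, 0], [0, 0, 0]], "gripper": [0, 0, 0, 0, 0, 0, 0, 0, 0, 0, 0, 0, 0, 0, 0]}}

```text
t: 17.65
tool_pos: [0.562, 0.0862, 0.0735]
tool_rot: [-0.271, 0.653, 0.653, 0.27]
wrist_force: [-0.8, -1.0, 0.5]
opening: 0.009
gripper_force: 0.4
```

Creep in at 2 mm/row.

Request:
{"fn": "apply_moves", "kwargs": {"translation": [[0.14, 0, 0.14], [0.14, 0, 0.14], [0.14, 0, 0.14], [0.14, 0, 0.14], [0.07, 0, 0.07], [0, 0, 0]], "angular": [[0, 0, 0], [0, 0, 0], [0, 0, 0], [0, 0, 0], [0, 0, 0], [0, 0, 0]], "gripper": [0, 0, 0, 0, 0, 0]}}

```text
t: 18.25
tool_pos: [0.5622, 0.0945, 0.0735]
tool_rot: [-0.271, 0.653, 0.653, 0.271]
wrist_force: [-0.7, -2.4, 1.0]
opening: 0.006
gripper_force: 1.1
```

Request:
{"fn": "apply_moves", "kwargs": {"translation": [[0.07, 0, 0.07], [0.07, 0, 0.07], [0.07, 0, 0.07], [0, 0, 0]], "angular": [[0, 0, 0], [0, 0, 0], [0, 0, 0], [0, 0, 0]], "gripper": [0, 0, 0, 0]}}

```text
t: 18.65
tool_pos: [0.5623, 0.0974, 0.0736]
tool_rot: [-0.271, 0.653, 0.653, 0.271]
wrist_force: [0.3, -1.8, -0.2]
opening: 0.004
gripper_force: 1.3
```

Request:
{"fn": "apply_moves", "kwargs": {"translation": [[0.07, 0, 0.07], [0.07, 0, 0.07], [0, 0, 0]], "angular": [[0, 0, 0], [0, 0, 0], [0, 0, 0]], "gripper": [0, 0, 0]}}

```text
t: 18.95
tool_pos: [0.5628, 0.0989, 0.0735]
tool_rot: [-0.27, 0.654, 0.653, 0.271]
wrist_force: [1.1, -7.7, 0.2]
opening: 0.001
gripper_force: 3.6
```

Request:
{"fn": "apply_moves", "kwargs": {"translation": [[0.05, 0, 0.05], [0.05, 0, 0.05], [0, 0, 0]], "angular": [[0, 0, 0], [0, 0, 0], [0, 0, 0]], "gripper": [0, 0, 0]}}

```text
t: 19.25
tool_pos: [0.5636, 0.0995, 0.0735]
tool_rot: [-0.269, 0.654, 0.653, 0.271]
wrist_force: [3.4, -13.5, 0.8]
opening: 0.008
gripper_force: 6.9
```

```bash
python3 - <<'E'
from go import *
p,d,K,M,st=grab("scene","s2.png"); W=cloud(d,K,M); np.save("Ws.npy",W)
# rear face by wrist cam is hidden; nose end in scene
w=W[(abs(W[...,0]-.562)<.009)&(W[...,2]>.055)&(W[...,2]<.09)&(W[...,1]>.23)&(W[...,1]<.28)]; print(len(w), w.min(0).round(4) if len(w) else 0, w.max(0).round(4) if len(w) else 0)
w=W[(W[...,2]>.03)&(W[...,2]<.05)&(abs(W[...,0]-.56)<.13)&(W[...,1]>.0)&(W[...,1]<.3)]; print("plate far edge", w.max(0).round(4))
im=p[165:300,290:450]; cv2.imwrite("pics/s2c.png",cv2.resize(im,None,fx=4.4,fy=4.4,interpolation=cv2.INTER_CUBIC))
E
```

```text
0 0 0
plate far edge [0.6861 0.2535 0.05  ]
```

View pics/s2c.png

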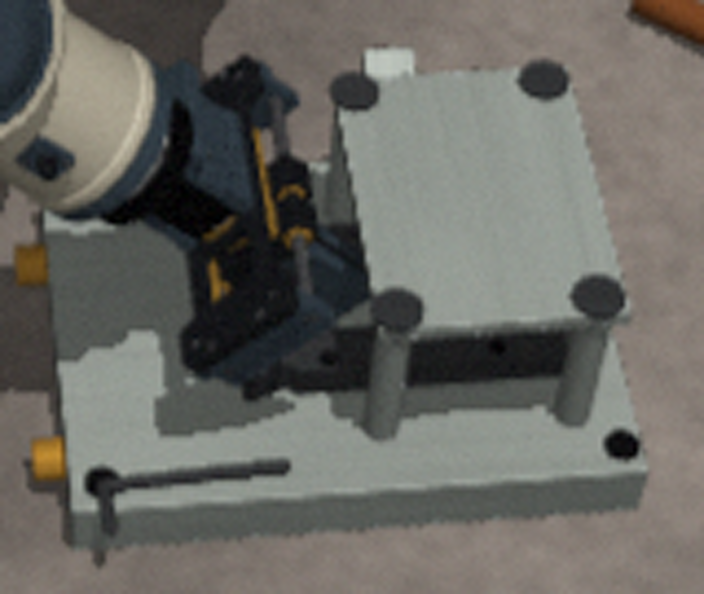

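Contact force rises at y=0.0995, which matches home. Retreat, then go to the lever.

Request:
{"fn": "apply_moves", "kwargs": {"translation": [[-0.7, 0, -0.7], [-2, 0, -2], [-2.1, 0, -2.1], [-2.1, 0, -2.1], [-2, 0, -2], [2, 0, -2], [2.5, 0, -2.5], [2.5, 0, -2.5], [2.5, 0, -2.5], [1.5, 0, -1.5], [0, 0, 0], [0, 0, 0], [0, 0, 0], [0, 0, 0], [0, 0, 0], [0, 0, 0], [0, 0, 0]], "angular": [[0, 0, 0], [0, 0, 0], [0, 0, 0], [0, 0, 0], [0, 0, 0], [0, 0, 0], [0, 0, 0], [0, 0, 0], [0, 0, 0], [0, 0, 0], [0, -7.5, 0], [0, -7.5, 0], [0, -7.5, 0], [0, -7.5, 0], [0, -7.5, 0], [0, -7.5, 0], [0, 0, 0]], "gripper": [0, 0, 0, 0, 0, 0, 0, 0, 0, 0, 0, 0, 0, 0, 0, 0, 0]}}

```text
t: 21.0
tool_pos: [0.5618, -0.0229, 0.2296]
tool_rot: [0.001, 0.706, 0.708, -0.001]
wrist_force: [0.1, -0.3, -0.0]
opening: 0.004
gripper_force: 0.0
```

```bash
python3 - <<'E'
from go import *
W=np.load("W1.npy")
for x in (.484,.64):
  for y in (.1095,.2175):
    m=(abs(W[...,0]-x)<.006)&(abs(W[...,1]-y)<.006); print("pin top",x,y,np.nanmedian(W[m][:,2]).round(4))
print(T()[2]["joint_positions"].round(2),T()[2]["wrist_force"])
delta([.430,.1385,.22],rot(180,0))
p,d,K,M,st=grab("wrist","w5.png"); Wc=cloud(d,K,M)
w=Wc[(abs(Wc[...,0]-.562)<.015)&(Wc[...,2]>.06)&(Wc[...,2]<.095)&(Wc[...,1]>.09)&(Wc[...,1]<.16)]; print("rear face seen",len(w), np.percentile(w[:,1],[5,50]).round(4) if len(w) else 0)
w=Wc[(Wc[...,2]>.10)&(Wc[...,2]<.135)&(Wc[...,0]<.465)&(Wc[...,0]>.4)&(Wc[...,1]>.1)&(Wc[...,1]<.19)]; print("pad",len(w),w.mean(0).round(4) if len(w) else 0)
E
```

```text
pin top 0.484 0.1095 0.4769
pin top 0.484 0.2175 0.1485
pin top 0.64 0.1095 0.1487
pin top 0.64 0.2175 0.1487
[-0.15  0.4   1.5  -0.    1.24 -0.15] [ 0.11596741 -0.26470369 -0.04521561]
t 21.0 pos [ 0.5618 -0.0229  0.2296] shift cm (tool axes now) [ 16.19 -13.12   0.91]
turn deg [ -0.15   0.14 -89.79] shift cm in axes after turn [13.18 16.14  0.96]
rear face seen 0 0
pad 1726 [0.4441 0.1332 0.1165]
```

Request:
{"fn": "apply_moves", "kwargs": {"translation": [[0, 0, 0], [0, 0, 0], [0, 0, 0], [0, 0, 0], [0, 0, 0], [0, 0, 0], [0, 0, 0], [0, 0, 0], [0, 0, 0], [0, 0, 0], [0, 0, 0], [2.2, 2.7, 0], [2.2, 2.7, 0], [2.2, 2.7, 0], [2.2, 2.7, 0], [2.2, 2.7, 0], [2.2, 2.5, 0], [0, 0, 0], [0, 0, 0]], "angular": [[0, 0, -8.2], [0, 0, -8.2], [0, 0, -8.2], [0, 0, -8.2], [0, 0, -8.2], [0, 0, -8.2], [0, 0, -8.2], [0, 0, -8.2], [0, 0, -8.2], [0, 0, -8.2], [0, 0, -7.8], [0, 0, 0], [0, 0, 0], [0, 0, 0], [0, 0, 0], [0, 0, 0], [0, 0, 0], [0, 0, 0], [0, 0, 0]], "gripper": [0, 0, 0, 0, 0, 0, 0, 0, 0, 0, 0, 0, 0, 0, 0, 0, 0, 0, 0]}}

```text
t: 22.95
tool_pos: [0.4308, 0.135, 0.229]
tool_rot: [-0.001, 0.002, 1.0, 0.001]
wrist_force: [0.4, -0.4, 0.5]
opening: 0.004
gripper_force: 0.0
```

```bash
python3 -c "
from go import *
delta([.430,.1375,.145],rot(180,0))"
```

```text
t 22.95 pos [0.4308 0.135  0.229 ] shift cm (tool axes now) [0.07 0.23 8.4 ]
turn deg [ 0.11 -0.08 -0.23] shift cm in axes after turn [0.08 0.25 8.4 ]
```

Request:
{"fn": "apply_moves", "kwargs": {"translation": [[0, 0.25, 2.5], [0, 0, 2.5], [0, 0, 2.4], [0, 0, 1], [0, 0, 0.5], [0, 0, 0.5], [0, 0, 0.5], [0, 0, 0.5], [0, 0, 0.5], [0, 0, 0.5], [0, 0, 0]], "angular": [[0, 0, 0], [0, 0, 0], [0, 0, 0], [0, 0, 0], [0, 0, 0], [0, 0, 0], [0, 0, 0], [0, 0, 0], [0, 0, 0], [0, 0, 0], [0, 0, 0]], "gripper": [0, 0, 0, 0, 0, 0, 0, 0, 0, 0, 0]}}

```text
t: 24.05
tool_pos: [0.4308, 0.1379, 0.1146]
tool_rot: [-0.0, 0.002, 1.0, -0.0]
wrist_force: [-1.2, 0.4, 1.2]
opening: 0.003
gripper_force: 0.7
```

Request:
{"fn": "apply_moves", "kwargs": {"translation": [[0, 0, 0.4], [0, 0, 0.4], [0, 0, 0.4], [0, 0, 0.3], [0, 0, 0.3], [0, 0, 0.1], [0, 0, 0]], "angular": [[0, 0, 0], [0, 0, 0], [0, 0, 0], [0, 0, 0], [0, 0, 0], [0, 0, 0], [0, 0, 0]], "gripper": [0, 0, 0, 0, 0, 0, 0]}}

```text
t: 24.75
tool_pos: [0.4308, 0.1378, 0.096]
tool_rot: [-0.0, 0.002, 1.0, -0.0]
wrist_force: [0.9, 0.3, 0.7]
opening: 0.007
gripper_force: 0.0
```

Request:
{"fn": "apply_moves", "kwargs": {"translation": [[0, 0, 0.15], [0, 0, 0.15], [0, 0, 0.1], [0, 0, 0]], "angular": [[0, 0, 0], [0, 0, 0], [0, 0, 0], [0, 0, 0]], "gripper": [0, 0, 0, 0]}}

```text
t: 25.15
tool_pos: [0.431, 0.1378, 0.0924]
tool_rot: [0.0, 0.002, 1.0, 0.0]
wrist_force: [-2.4, -0.8, 13.3]
opening: 0.006
gripper_force: 6.6
```

Solid contact at tip height 78.4 mm, so the pad is level and down. Retreat up and check.

Request:
{"fn": "apply_moves", "kwargs": {"translation": [[0, 0, -1], [0, 0, -3], [0, 0, -4], [0, 0, -4], [-2, -4, -3], [-2, -4, 0], [-2, -4, 0], [-2, -4, 0], [-1, -4, 0], [0, 0, 0], [0, 0, 0]], "angular": [[0, 0, 0], [0, 0, 0], [0, 0, 0], [0, 0, 0], [0, 0, 0], [0, 0, 0], [0, 0, 0], [0, 0, 0], [0, 0, 0], [0, 0, 0], [0, 0, 0]], "gripper": [0, 0, 0, 0, 0, 0, 0, 0, 0, 0, 0]}}

```text
t: 26.25
tool_pos: [0.5185, -0.0603, 0.2401]
tool_rot: [-0.0, 0.003, 1.0, 0.0]
wrist_force: [-0.3, 0.6, 0.5]
opening: 0.01
gripper_force: 0.0
```

```bash
python3 - <<'E'
from go import *
p,r,st=T(); print(p.round(3),st["wrist_force"].round(1))
for n in ("scene","side"):
    p,d,K,M,st=grab(n,n+"9.png"); W=cloud(d,K,M)
    w=W[(W[...,2]>.06)&(W[...,2]<.135)&(W[...,0]<.463)&(W[...,0]>.4)&(W[...,1]>.11)&(W[...,1]<.165)]
    print(n,"pad",len(w),w.mean(0).round(4) if len(w) else 0,np.percentile(w[:,2],[50,90]).round(4) if len(w) else 0)
    w=W[(abs(W[...,0]-.562)<.012)&(W[...,2]>.055)&(W[...,2]<.09)&(W[...,1]>.2335)&(W[...,1]<.28)]; print("nose",len(w), np.percentile(w,[0,98],axis=0).round(4) if len(w) else 0)
    c=proj(np.array([.53,.14,.08]),K,M); u,v=map(int,c); k=80; cv2.imwrite(f"pics/{n}9c.png",cv2.resize(p[max(v-60,0):v+60,max(u-k,0):u+k],(400,300),interpolation=cv2.INTER_CUBIC))
cv2.imwrite("pics/f9.png",np.hstack([cv2.imread("pics/scene9c.png"),cv2.imread("pics/side9c.png")]))
E
```

```text
[ 0.519 -0.06   0.24 ] [-0.3  0.6  0.5]
scene pad 0 0 0
nose 0 0
side pad 54 [0.4305 0.1341 0.078 ] [0.0783 0.0819]
nose 0 0
```

View pics/f9.png

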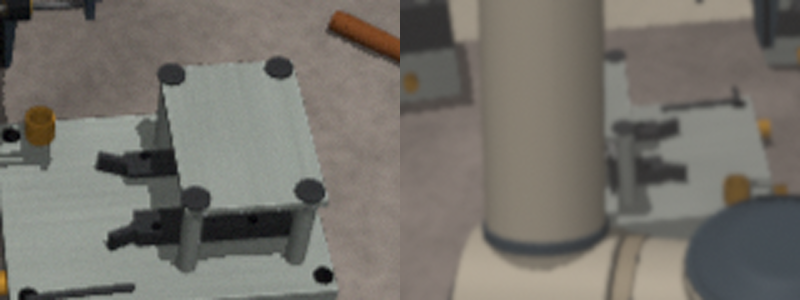

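Request:
{"fn": "apply_moves", "kwargs": {"translation": [[0, 0, 0], [0, 0, 0], [0, 0, 0], [0, 0, 0], [0, 0, 0], [0, 0, 0], [0, 0, 0], [0, 0, 0], [0, 0, 0], [0, 0, 0], [0, 0, 0], [0, 4.3, 0], [0, 0, 0], [0, 0, 0], [0, 0, 0], [0, 0, 0], [0, 0, 0], [0, 0, 0], [0, 0, 0], [0, 0, 0]], "angular": [[0, 0, 8.2], [0, 0, 8.2], [0, 0, 8.2], [0, 0, 8.2], [0, 0, 8.2], [0, 0, 8.2], [0, 0, 8.2], [0, 0, 8.2], [0, 0, 8.2], [0, 0, 8.2], [0, 0, 8], [0, 0, 0], [0, 7.5, 0], [0, 7.5, 0], [0, 7.5, 0], [0, 7.5, 0], [0, 7.5, 0], [0, 7.5, 0], [0, 5, 0], [0, 0, 0]], "gripper": [0, 0, 0, 0, 0, 0, 0, 0, 0, 0, 0, 0, 0, 0, 0, 0, 0, 0, 0, 0]}}

```text
t: 28.35
tool_pos: [0.5611, -0.0597, 0.2385]
tool_rot: [-0.3, 0.642, 0.638, 0.3]
wrist_force: [-0.5, 0.7, 0.0]
opening: 0.007
gripper_force: 0.0
```

```bash
python3 - <<'E'
from go import *
p,d,K,M,st=grab("wrist","w9.png"); W=cloud(d,K,M); print(st["tool_pos"].round(3))
def q(l,x0,x1,y0,y1,z0,z1,a=1):
    w=W[(W[...,0]>x0)&(W[...,0]<x1)&(W[...,1]>y0)&(W[...,1]<y1)&(W[...,2]>z0)&(W[...,2]<z1)]
    print(l,len(w),np.percentile(w[:,a],[1,10,50]).round(4) if len(w) else 0)
q("rear face y",.548,.576,.08,.16,.06,.092)
q("top plate front y",.52,.60,.08,.12,.137,.143)
q("wings y",.5,.53,0,.1,.05,.067); q("plate near edge y",.5,.62,-.1,0,.036,.045)
q("pad z",.415,.45,.12,.155,.06,.14,2)
E
```

```text
[ 0.561 -0.06   0.239]
rear face y 421 [0.1187 0.1191 0.1197]
top plate front y 338 [0.0988 0.0992 0.0998]
wings y 821 [0.0368 0.0426 0.0704]
plate near edge y 70 [-0.0651 -0.0631 -0.0503]
pad z 662 [0.0719 0.0751 0.079 ]
```

View pics/w9.png

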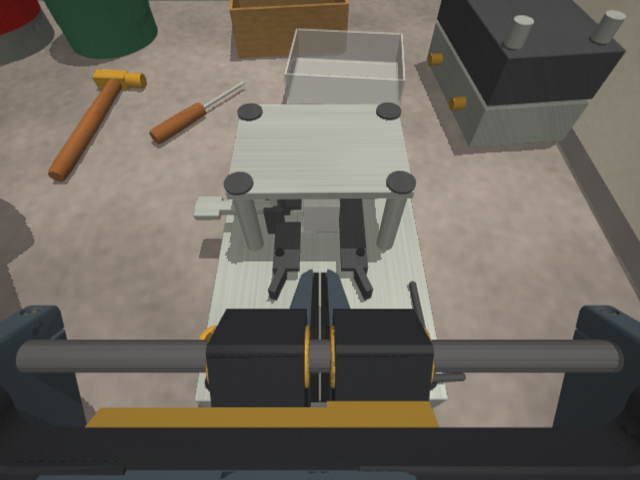

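The slide's rear face is 19.9 mm inside the top plate's edge (20 specified), so it is home. The lever pad at (208,208) is down at z=79 mm, and the bystanders stand where they were.

```bash
python3 -c "
from bench import order; print(order.hand_in())"
```

```text
the job is handed in; nothing more can be done
None
```

The slide is home against the stop, with its rear face measured 19.9 mm inside the top plate's edge (20 specified). The lock lever is down and holding by itself, no bystander was touched, and the job was handed in at about 28 s.

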